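# Dock the crate of graphite blanks

## Robot

A 7-joint arm with a two-finger parallel gripper is mounted at the origin on the work surface. World frame = base frame: x ahead of the robot, y to its left, z up, the work surface at z = 0. Lengths are in m, angles in degrees, forces in N, time in s.
With the tool pointing down it reaches from about 0.425 to 0.875 m from the base axis. Payload 4.7 kg.
Tool frame: the origin (TCP) lies midway between the tips of the shut fingers; the grasp point (between the pads) lies env.grip_point_offset behind it (env.grip_point_offset is the distance from the TCP to the grasp point, in m); z points along the fingers, y is the line along which they close (so a half turn about z gives the same grasp; the last joint's range is limited). The gripper opens to 87 mm and grips with 3 to 60 N. Pads are 19 mm wide; open, the fingers measure 117 mm over their backs; the gripper's body (75 mm by 190 mm) begins 51 mm behind the grasp point.
Start: joints at [68.589, 18.392, -4.016, 83.108, 1.295, 78.541, -3.26], TCP at [0.246, -0.602, 0.223] pointing down, gripper open.
Joint ranges: [-163.93, 163.93], [-17.29, 119.83], [-79.2, 71.16], [3.27, 140.29], [-89.18, 269.18], [5.43, 117.66], [-154.24, 154.24]. Speed limits (degrees/s): [147.25, 147.25, 180, 180, 180, 180, 180].

## Interface

Orientations are given as [roll, pitch, yaw] about the fixed x, y, z axes, in that order (R = Rz(yaw) Ry(pitch) Rx(roll)).
In Python, from cell import env gives the robot as it stands.
- The arm moves only by the shell command python3 -m creep 'ROWS' [FORCE]. ROWS is a JSON object of lists of equal length, an entry for each row: "translation": the shift along the tool's x, y, z in units of 0.08 m (1.0 is 0.08 m), a list of three; "turn": the turn, a rotation vector about the tool's x, y, z in units of 180 degrees (1.0 is 180 degrees), a list of three; "grip": the opening, from 0 (shut) to 1 (fully open). In form: {"translation": [[x, y, z], ...], "turn": [[ax, ay, az], ...], "grip": [grip, ...]}. A call has 1 to 5 rows; each row shifts and turns the commanded pose from where the row before left it, along the tool's axes as they then stand; what a row does not reach is not made up. A row lasts 1/8 s, in which the tool goes at most 62.5 mm and 10.7 degrees, less where a joint would pass 70% of its speed; a pose out of reach is approached as far as the arm can. A call with a number of a shift or a turn outside -1 to 1 is refused whole. A call with a gripper value outside its range is refused whole. The fingers move at their own pace and stop on an object; FORCE is the grip in N (left out, the last holds). Time passes only in rows, so rows that do not move let the fingers close. It gives the time, the measured TCP pose, the force, the opening and the grip force at its end, in the units of the state.
- env.get_obs(): the state, without advancing time (a new reading comes with each control period).
- env.read_camera(name): name is "scene" or "side" or "wrist"; returns a dict with "frame" (400x640x3 uint8, red, green, blue), "z_map" (400x640 float32, m along the optical axis (not along the pixel's ray), 0 where there is no reading), "K" (3x3 intrinsics, pixels), "rvec" (rotation vector, rad) and "tvec" (3), from world to camera coordinates, as OpenCV has them. Camera axes: x right, y down, z forward; pixel columns grow to the right and rows downward; lengths in m; the calibration is good to about 2 mm. A picture is of the moment at which its call begins.
- env.sign_off(): hands the job in; it is judged then, once.
The state is a dict: "time_s": time; "qpos": joint angles; "joint_velocities": joint speeds; "effort": joint torques, N m; "tool_pos": TCP position; "tool_rot": TCP orientation; "force": force on the tool from outside, world axes, zero at the start; "wrist_torque": the same for the moment, N m; "grip_width": finger opening in m; "grasp_force": force on a finger pad.
Only numpy, scipy, OpenCV 4.12 (cv2) and the standard library are available. Lean on these libraries where they do the work, as an engineer would, in place of code of your own. Each camera call takes 0.05 s, during which the arm holds its last target. There are 200 camera calls.

## Task

Slide the tall blue crate of graphite blanks into its docking bay: push it slowly with the fingertips low down near its base, so that it stays flat on the bench and neither tips, rocks nor is lifted, until it stands square and fully home against the yellow end stop. Then push the yellow swing catch round behind the crate until it is fully closed. Grip nothing, and leave everything else on the bench where it stands.

Things in the scene. Friction and masses are not known exactly. Their poses are not given: they have to be found in the camera images.
- crate: tall blue steel crate with dark corner straps and base band, packed with upright graphite blanks that stand out of the top; one rigid piece, loose, 1.3 to 2 kg. 90 mm along its x, 120 mm along its y, 160 mm high (178 with the blanks), flat walls. Origin: centre of its underside, z up. Friction on the bench 0.5 to 0.7: 6 to 14 N slide it; along its x it tips if pushed higher than about 65 mm
- dock: docking bay of dark steel angle, fixed to the bench. Origin: on the bench, where the centre of the crate's underside comes when it is fully home with its x, y along the bay's. Bay x points from the mouth (towards the robot and its right) to the end stop. Straight guides, 36 mm high, inner faces at y = +-66 mm, run from x = 0 to the stop; flared lead-ins widen from there to y = +-80 mm at x = -46 mm
- dock_stop (a point): centre of the crate-side face of the bay's yellow end stop (45 mm high, 144 mm wide), at bay x = +45 mm, 22 mm above the bench; axes as the bay's. The guides' foot flanges, 5 mm high, reach bay y = +-100 mm
- catch (a joint): angle a of the yellow swing catch, rad: 0 = closed across the mouth behind the crate (firm stop), starts open at 2.75 to 3.05, limit 3.1. The bar turns level and points along (-sin a, -cos a) in bay x, y: it closes from the bay's +y round by -x to -y. Stiff hinge, 0.12 N m: stays where it is left
- catch_pivot (a point): point on the catch's hinge axis at half the bar's height, 34 mm above the bench, at bay (-66, +105) mm; its boss is 24 mm across, its top 53 mm above the bench
- catch_tip (a point): point in the catch bar 90 mm from the hinge axis, mid height. The bar is 95 mm long, 10 mm thick, from 24 to 44 mm above the bench. A rubber buffer (22 mm long, 10 mm thick) near its end is on the side that faces the crate when closed; it then leaves 6 mm to a crate that is fully home, and a crate that is not home blocks the catch
- blank_a_mid (a point): bystander: graphite blank standing on end beside the bay's right guide, dark grey, 20 x 32 x 64 mm tall; its centre
- blank_b_mid (a point): bystander: a second such graphite blank standing near the first; its centre
- holder_mid (a point): bystander: brass brush holder (small open pocket casting), about 52 x 56 x 34 mm, behind and left of the bay; centre of the pocket
- brush_mid (a point): bystander: wire brush, wooden back 250 x 26 mm, 26 mm tall, to the left; its middle
- wrench_mid (a point): bystander: steel wrench lying flat, about 190 mm long, to the right; its middle
- tin_mid (a point): bystander: round grease tin, 72 mm across, 75 mm tall, at the back left; its centre
- mug_mid (a point): bystander: white mug, 78 mm across, 85 mm tall, handle on one side, at the right; its centre

How it is judged (in metres and radians):
On the way, in this order (a step that is already met when the one before it is completed fails the run):
1. the crate stands square and fully home in the bay while the catch is still open (x of crate in the frame of dock between -0.006 and 0.004 m and y of crate in the frame of dock between -0.01 and 0.01 m and angle between the x axis of crate and the x axis of dock, either way round below 0.07 rad and angle between crate's own z axis and vertical below 0.03 rad and linear speed of crate below 0.02 m/s and value of joint catch above 0.8 rad), for 0.2 s.
2. the catch is closed behind the crate (value of joint catch below 0.12 rad), for 0.2 s.
At the end, for the whole second after the job is handed in: The crate rests upright on the bench, within 6 mm of the end stop, within 10 mm of the middle of the bay and square to it within 4 degrees, and the catch is closed to within 0.12 rad (7 degrees); both at rest (x of crate in the frame of dock between -0.006 and 0.004 m and y of crate in the frame of dock between -0.01 and 0.01 m and angle between the x axis of crate and the x axis of dock, either way round below 0.07 rad and angle between crate's own z axis and vertical below 0.03 rad and linear speed of crate below 0.02 m/s and height (world z) of crate below 0.004 m and angular speed of crate below 0.1 rad/s and value of joint catch below 0.12 rad and velocity of joint catch between -0.05 and 0.05 rad/s); the robot touches nothing.
It fails at once if the crate rocked or tipped by more than 0.12 rad (7 degrees) (angle between crate's own z axis and vertical above 0.12 rad).
It fails at once if the crate was lifted (its underside centre over 12 mm above the bench) (height (world z) of crate above 0.012 m).
It fails at once if the crate was shoved faster than 0.3 m/s (linear speed of crate above 0.3 m/s).
It fails at once if another thing on the bench was displaced by more than 20 mm (distance of any of blank_a_mid, blank_b_mid, holder_mid, brush_mid, wrench_mid, tin_mid, mug_mid from where it was at the start of the episode above 0.02 m).
It also fails if it takes over 72 s, if anything falls off the work surface, if the arm or the gripper's body presses on something with over 40 N, if the wrist force passes 120 N, or if a joint passes its speed limit or range.

## Working session

There is one attempt and no reset: what is moved stays moved. The work goes in short steps, Python scripts to look and compute and a shell command to move; the robot and the scene stay as the last step left them, time stands still between calls to the robot, and variables do not carry over. Pictures are saved under pics/ and viewed, at most 10 in all, crops included, and the job is handed in when it is done.

```bash
ls; mkdir -p pics; python3 - <<'E'
from cell import env
import cv2,numpy as np
for n in("scene","side"):
    c=env.read_camera(n); cv2.imwrite(f"pics/{n}0.png",c["frame"][:,:,::-1]); np.savez(f"{n}0.npz",**c)
    R=cv2.Rodrigues(np.array(c["rvec"]))[0]; print(n,-R.T@np.array(c["tvec"]).ravel(),R[2],c["K"][0])
o=env.get_obs();print(o, env.grip_point_offset)
E
```

```text
pics
scene [1.36419751 0.70216694 0.73456941] [-0.65308367 -0.5429734  -0.52788408] [461.23978865   0.         323.32754939]
side [0.3893327  1.076049   0.88264902] [ 0.10653507 -0.78894352 -0.60515982] [467.0702401    0.         314.87301117]
{'time_s': 0.1, 'qpos': array([68.58918144, 18.43645198, -4.01594205, 83.16744313,  1.29435308,
       78.54081683, -3.26239363]), 'joint_velocities': array([ 0.01844896, -0.05254472, -0.01736027, -0.15629745, -0.16067938,
        0.04096231, -0.0597418 ]), 'effort': array([-1.04899464e-03, -4.92571378e+01, -4.06471314e-01, -3.13397884e+01,
       -6.43320079e-02,  3.94832273e-02,  6.61102217e-05]), 'tool_pos': array([ 0.24556874, -0.60129527,  0.22155646]), 'tool_rot': array([-1.79900485e+02,  4.65306378e-03,  2.22182738e+01]), 'force': array([-0.34792854, -0.60481322,  0.34555977]), 'wrist_torque': array([0.01235408, 0.03602848, 0.03588136]), 'grasp_force': 0.0, 'grip_width': 0.08697773182548768} 0.0187
```

View pics/scene0.png

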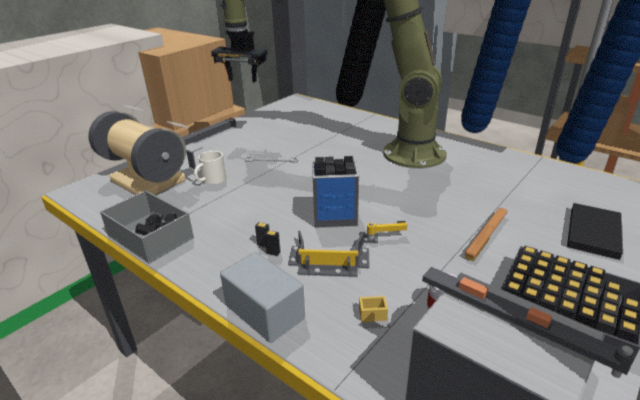

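View pics/side0.png

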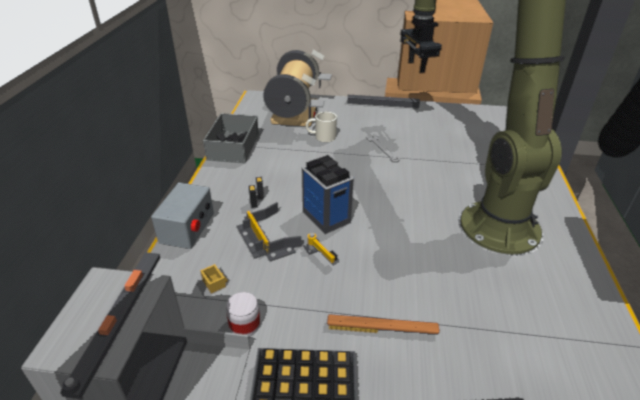

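The scene view has the crate at about (335,190), the yellow stop at (328,258) and the catch at (385,230). In the side view the crate is at (327,195), the stop at (258,230) and the catch at (320,248). Next I'll turn these into world points.

```bash
cat > h.py <<'E'
import numpy as np,cv2
def cloud(c):
    K=np.array(c["K"]);R=cv2.Rodrigues(np.array(c["rvec"]))[0];t=np.array(c["tvec"]).ravel()
    z=c["z_map"];v,u=np.mgrid[:z.shape[0],:z.shape[1]]
    P=np.stack([(u-K[0,2])/K[0,0]*z,(v-K[1,2])/K[1,1]*z,z],-1)
    W=(P-t)@R; W[z==0]=np.nan
    return W,cv2.cvtColor(np.ascontiguousarray(c["frame"]),cv2.COLOR_RGB2HSV)
def rect(p): 
    (cx,cy),(w,h),a=cv2.minAreaRect(np.float32(p*1000)); return [round(float(x),1) for x in(cx,cy,w,h,a)]
E
python3 - <<'E'
from h import *
for n in("scene","side"):
    c=np.load(f"{n}0.npz");W,H=cloud(c);X,Y,Z=np.moveaxis(W,-1,0)
    h,s,v=np.moveaxis(H,-1,0)
    ye=(h>18)&(h<34)&(s>130)&(v>90)&(Z>.015)&(Z<.06)&(X>.3)&(X<.95)
    k,l,st,ce=cv2.connectedComponentsWithStats(ye.astype(np.uint8))
    for i in range(1,k):
        if st[i,4]>25:
            p=W[l==i];print(n,'yellow',st[i],p.mean(0).round(3),rect(p[:,:2]),p[:,2].min().round(3),p[:,2].max().round(3))
    bl=(h>95)&(h<125)&(s>120)&(X>.3)&(X<.9)&(abs(Y)<.4)&(Z>.02)&(Z<.155)
    k,l,st,ce=cv2.connectedComponentsWithStats(bl.astype(np.uint8))
    for i in range(1,k):
        if st[i,4]>60:
            p=W[l==i];print(n,'blue',st[i],p.mean(0).round(3),rect(p[:,:2]))
    # everything standing
    m=(Z>.012)&(Z<.25)&(X>.25)&(X<1.0)&(Y>-.5)&(Y<.45)
    k,l,st,ce=cv2.connectedComponentsWithStats(m.astype(np.uint8))
    for i in range(1,k):
        if st[i,4]>60:
            p=W[l==i];print(n,'obj',st[i],p.mean(0).round(3),rect(p[:,:2]),p[:,2].max().round(3))
    t=(Z>.145)&(Z<.2)&(X>.4)&(X<.8)&(abs(Y)<.3);print(n,'top',t.sum(),rect(W[t][:,:2]))
    t=(Z>.02)&(Z<.165)&(X>.4)&(X<.75)&(Y<.12)&(Y>-.2);p=W[t]; np.save(f'crate_{n}.npy',p); print(rect(p[:,:2]))
E
```

```text
scene yellow [367 222  40  13 288] [0.5   0.196 0.038] [497.3, 194.2, 24.8, 103.7, 44.6] 0.024 0.049
scene yellow [299 249  59  14 611] [0.68  0.143 0.033] [679.1, 140.8, 41.6, 143.0, 21.9] 0.015 0.048
scene yellow [360 297  27  21 410] [0.753 0.322 0.027] [751.5, 321.0, 41.2, 53.4, 41.7] 0.015 0.036
scene blue [ 317  178   38   42 1542] [0.535 0.056 0.091] [534.9, 55.7, 12.1, 100.1, 41.4]
scene obj [ 131  129   95   60 3366] [ 0.678 -0.457  0.119] [654.5, -471.5, 100.1, 278.8, 74.0] 0.216
scene obj [ 312  156   47   69 2979] [0.528 0.049 0.111] [503.3, 29.0, 99.0, 121.8, 40.0] 0.18
scene obj [ 100  189   93   72 3747] [ 0.882 -0.309  0.05 ] [867.1, -362.8, 327.2, 184.8, 75.5] 0.082
scene obj [465 214  38  44 528] [0.365 0.405 0.024] [353.5, 403.2, 205.5, 26.2, 2.1] 0.029
scene obj [367 221  41  17 388] [0.501 0.193 0.036] [495.6, 193.6, 24.9, 105.6, 46.6] 0.054
scene obj [255 222  26  31 512] [ 0.727 -0.015  0.044] [720.4, -20.1, 83.3, 34.8, 76.3] 0.068
scene obj [298 231  66  39 917] [0.672 0.14  0.031] [651.5, 122.7, 121.4, 170.4, 33.8] 0.048
scene obj [ 220  253   85   88 4794] [
[... 1206 characters left out ...]
3] [ 0.716 -0.011  0.046] [719.6, -19.0, 81.1, 35.6, 77.4] 0.071
side obj [ 151  183   62   64 2803] [0.873 0.16  0.077] [878.2, 133.9, 165.0, 114.4, 83.4] 0.105
side obj [242 202  59  50 861] [0.649 0.136 0.03 ] [646.9, 124.8, 120.1, 174.1, 33.7] 0.049
side obj [307 233  30  31 330] [0.493 0.198 0.039] [491.7, 193.1, 24.8, 109.4, 46.9] 0.056
side obj [200 264  25  27 345] [0.745 0.325 0.027] [743.8, 319.0, 49.5, 61.0, 42.2] 0.038
side obj [226 292  34  37 566] [0.631 0.431 0.07 ] [636.1, 424.8, 50.0, 69.0, 89.8] 0.079
side obj [ 327  314   91   19 1062] [0.35  0.407 0.025] [350.5, 404.5, 201.8, 29.2, 1.5] 0.032
side top 1181 [498.4, 27.9, 94.2, 126.1, 41.0]
[599.0, 67.7, 171.9, 317.7, 72.2]
```

```bash
python3 - <<'E'
from h import *
img=np.full((560,700,3),255,np.uint8)  # 2px/mm? x .43..78, y -.05..23
D=[]
for n,col in(("scene",(0,0,220)),("side",(220,0,0))):
    c=np.load(f"{n}0.npz");W,H=cloud(c);X,Y,Z=np.moveaxis(W,-1,0);h,s,v=np.moveaxis(H,-1,0)
    m=(Z>.028)&(Z<.06)&(X>.43)&(X<.78)&(Y>-.05)&(Y<.23)
    for p in W[m]: cv2.circle(img,(int((p[0]-.43)*2000),int((.23-p[1])*2000)),1,col,-1)
    ye=(h>18)&(h<34)&(s>130)&(v>90)
    st=ye&(X>.58)&(X<.72)&(Y<.25)&(Z>.03)&(Z<.06)
    for nm,mm in(("stop all",st),("stop top",st&(Z>.0425)),("crate top rim",(Z>.15)&(Z<.19)&(X>.4)&(X<.65)&(abs(Y-.05)<.2)),("catch",ye&(X<.58)&(Z>.025)&(Z<.06)&(Y>.1)),("boss",(X<.58)&(X>.4)&(Z>.047)&(Z<.06)&(Y>.14)&(Y<.3))):
        p=W[mm][:,:2];q=cv2.fitLine(np.float32(p*1000),cv2.DIST_HUBER,0,.01,.01).ravel()
        a=np.degrees(np.arctan2(q[1],q[0]));print(n,nm,len(p),'line dir',a.round(1),'at',q[2:].round(1),rect(p))
cv2.imwrite("pics/top.png",img)
E
```

```text
scene stop all 375 line dir -55.7 at [680.3 143.8] [678.7, 141.3, 27.3, 143.0, 27.7]
scene stop top 138 line dir -55.4 at [679.1 142.7] [678.7, 143.9, 13.1, 138.3, 34.7]
scene crate top rim 967 line dir -66.4 at [513.6  51.8] [504.2, 29.3, 97.2, 121.1, 40.4]
scene catch 285 line dir -43.6 at [498.4 198.2] [497.3, 194.2, 24.8, 103.7, 44.6]
scene boss 24 line dir 51.6 at [527.3 166.5] [525.2, 167.2, 18.1, 18.7, 0.5]
side stop all 173 line dir -55.4 at [672.8 150.5] [675.0, 143.3, 15.8, 144.4, 31.9]
side stop top 114 line dir -55.7 at [672.  149.3] [675.9, 143.7, 9.3, 144.0, 34.2]
side crate top rim 1103 line dir -27.0 at [502.5  42.3] [497.8, 28.7, 93.8, 124.2, 41.3]
side catch 231 line dir -44.4 at [493.4 200.3] [490.6, 196.4, 21.5, 103.3, 46.9]
side boss 48 line dir -44.8 at [514.2 176.9] [498.2, 197.4, 24.1, 101.3, 35.5]
```

View pics/top.png

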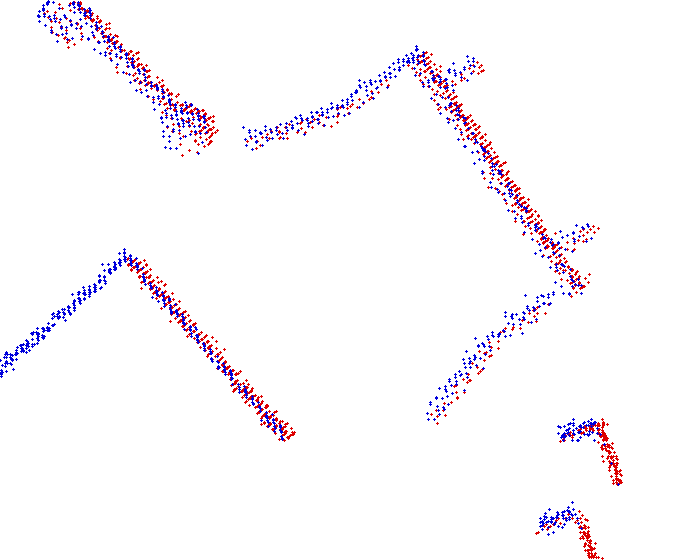

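The top view shows the bay at yaw 34.4° with its origin near (0.637, 0.117). The crate centre is near (0.501, 0.029) at yaw about 40.8°. I'll push with the open fingers and the tool tilted outward, so the gripper body stays off the tall wall.

```bash
python3 -m creep '{"translation":[[0,0,0],[0,0,0],[0.56,-0.26,0],[0.56,-0.26,0],[0.56,-0.26,0]],"turn":[[0,0,-0.052],[0,0,-0.052],[0,0,0],[0,0,0],[0,0,0]],"grip":[1,1,1,1,1]}'
python3 -m creep '{"translation":[[0.56,-0.26,0],[0.56,-0.26,0],[0.56,-0.26,0],[0.56,-0.26,0],[0.56,-0.26,0]],"turn":[[0,0,0],[0,0,0],[0,0,0],[0,0,0],[0,0,0]],"grip":[1,1,1,1,1]}'
python3 -m creep '{"translation":[[0.56,-0.26,0],[0.56,-0.26,0],[0,0,0],[0,0,0],[0,0,0]],"turn":[[0,0,0],[0,0,0],[0,0.052,0],[0,0.052,0],[0,0.052,0]],"grip":[1,1,1,1,1]}'
python3 -c "
from cell import env
print(env.get_obs()['qpos'])"
```

```text
time_s: 0.72
tool_pos: [0.3068, -0.4648, 0.222]
tool_rot: [-180.0, -0.0, 40.9]
force: [0.5, -0.8, 0.6]
grip_width: 0.0871
grasp_force: 0.0
time_s: 1.35
tool_pos: [0.4077, -0.2396, 0.2223]
tool_rot: [-180.0, 0.0, 40.9]
force: [0.3, 0.2, 0.2]
grip_width: 0.0874
grasp_force: 0.0
time_s: 1.98
tool_pos: [0.448, -0.1513, 0.2232]
tool_rot: [179.8, -28.4, 41.0]
force: [0.4, 0.7, -0.0]
grip_width: 0.0871
grasp_force: 0.0
[ 53.19414533  -8.92990999 -15.20170515 117.31412794 -32.55590444
  68.72404864   0.42660744]
```

```bash
python3 -m creep '{"translation":[[0.313,-0.426,0.169],[0.313,-0.426,0.169],[0.313,-0.426,0.169],[0,0,0]],"turn":[[0,0,0],[0,0,0],[0,0,0],[0,0,0]],"grip":[1,1,1,1]}'
python3 -m creep '{"translation":[[-0.22,0,0.41],[-0.22,0,0.41],[-0.22,0,0.41],[-0.22,0,0.41],[0,0,0]],"turn":[[0,0,0],[0,0,0],[0,0,0],[0,0,0],[0,0,0]],"grip":[1,1,1,1,1]}'
python3 - <<'E'
from cell import env
import cv2,numpy as np
c=env.read_camera("side");cv2.imwrite("pics/s1.png",cv2.resize(c["frame"][120:280,200:440,::-1],None,fx=3,fy=3));print(env.get_obs()['qpos'],env.get_obs()['force'])
E
```

```text
time_s: 2.48
tool_pos: [0.4501, -0.0316, 0.2206]
tool_rot: [-179.8, -27.9, 41.5]
force: [-0.2, -0.7, 0.6]
grip_width: 0.0866
grasp_force: 0.0
time_s: 3.1
tool_pos: [0.447, -0.037, 0.0693]
tool_rot: [-179.4, -27.8, 40.6]
force: [0.8, 0.8, 0.2]
grip_width: 0.087
grasp_force: 0.0
[ 35.07069332  -5.80760996 -13.42925019 133.92364425 -38.24709138
  45.01948683  -1.65233121] [0.17722331 1.28071776 0.47151181]
```

View pics/s1.png

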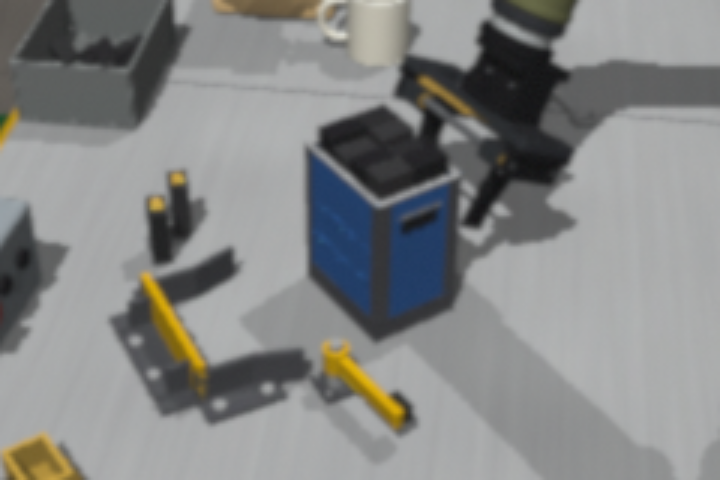

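The fingers stand behind the crate with about 30 mm of gap, and the bay is clear. I'll go lower and left to centre on the crate.

```bash
python3 -m creep '{"translation":[[0,-0.18,0],[-0.14,0,0.26],[-0.14,0,0.26],[0,0,0]],"turn":[[0,0,0],[0,0,0],[0,0,0],[0,0,0]],"grip":[1,1,1,1]}'
cat >>h.py <<'E'
O=np.array([.637,.1165]);PSI=np.radians(34.4)
def bay(p):
    d=np.asarray(p)[...,:2]-O;c,s=np.cos(PSI),np.sin(PSI)
    return np.stack([d[...,0]*c+d[...,1]*s,-d[...,0]*s+d[...,1]*c],-1)
def rep():
    from cell import env
    o=env.get_obs();print('t',o['time_s'],'tcp',o['tool_pos'].round(4),'rot',o['tool_rot'].round(1),'bay',(bay(o['tool_pos'])*1000).round(1),'f',o['force'].round(1),'q',o['qpos'].round(0))
def look():
    from cell import env
    for n in("scene","side"):
        W,H=cloud(env.read_camera(n));X,Y,Z=np.moveaxis(W,-1,0);h,s,v=np.moveaxis(H,-1,0)
        bl=(h>95)&(h<125)&(s>120)&(X>.3)&(X<.9)&(abs(Y)<.4)&(Z>.02)&(Z<.15)
        B=bay(W[bl])*1000
        q=cv2.fitLine(np.float32(B[B[:,0]>np.percentile(B[:,0],97)-12]),cv2.DIST_HUBER,0,.01,.01).ravel()
        print(n,'front face yaw',(np.degrees(np.arctan2(q[1],q[0]))%180-90).round(1),'at',q[2:].round(1),'rect',rect(B/1000))
E
python3 -c "
from h import *;rep();look()"
```

```text
time_s: 3.65
tool_pos: [0.439, -0.025, 0.0249]
tool_rot: [-179.8, -27.9, 40.9]
force: [-0.9, -0.0, 0.7]
grip_width: 0.0868
grasp_force: 0.0
t 3.65 tcp [ 0.439  -0.025   0.0249] rot [-179.8  -27.9   40.9] bay [-243.3   -4.9] f [-0.9 -0.   0.7] q [ 34.  -2. -14. 138. -43.  38.   4.]
scene front face yaw 5.9 at [-118.     2.7] rect [-134.3, -15.9, 136.5, 69.3, 57.2]
side front face yaw 6.7 at [-120.2   11.3] rect [-138.2, 29.5, 61.9, 133.4, 42.1]
```

```bash
python3 -m creep '{"translation":[[0.055,0,0.03],[0.055,0,0.03],[0.055,0,0.03],[0.055,0,0.03],[0.055,0,0.03]],"turn":[[0,0,0],[0,0,0],[0,0,0],[0,0,0],[0,0,0]],"grip":[1,1,1,1,1]}'
python3 -m creep '{"translation":[[0.044,0,0.024],[0.044,0,0.024],[0.044,0,0.024],[0.044,0,0.024]],"turn":[[0,0,0],[0,0,0],[0,0,0],[0,0,0]],"grip":[1,1,1,1]}'
python3 -c "
from h import *;rep();look()"
```

```text
time_s: 4.38
tool_pos: [0.4582, -0.0095, 0.024]
tool_rot: [-179.8, -27.8, 41.0]
force: [-13.6, -10.0, 11.9]
grip_width: 0.0871
grasp_force: 8.3
time_s: 4.88
tool_pos: [0.4695, -0.0013, 0.0237]
tool_rot: [-179.9, -27.7, 40.8]
force: [-14.1, -11.0, 13.4]
grip_width: 0.0876
grasp_force: 8.6
t 4.875 tcp [ 0.4695 -0.0013  0.0237] rot [-179.9  -27.7   40.8] bay [-204.8   -2.5] f [-14.1 -11.   13.4] q [ 31.   1. -17. 135. -42.  35.  -2.]
scene front face yaw 6.0 at [-104.3    4. ] rect [-119.4, -16.5, 135.5, 67.9, 57.6]
side front face yaw 6.5 at [-105.6   12. ] rect [-121.9, 31.2, 64.0, 134.9, 41.7]
```

```bash
python3 -m creep '{"translation":[[0.067,0,0.035],[0.067,0,0.035],[0.067,0,0.035],[0.067,0,0.035],[0.067,0,0.035]],"turn":[[-0.002,0,0.0039],[-0.002,0,0.0039],[-0.002,0,0.0039],[-0.002,0,0.0039],[-0.002,0,0.0039]],"grip":[1,1,1,1,1]}'
python3 -m creep '{"translation":[[0.067,0,0.035],[0.067,0,0.035],[0.067,0,0.035]],"turn":[[-0.002,0,0.0039],[-0.002,0,0.0039],[-0.002,0,0.0039]],"grip":[1,1,1]}'
python3 -c "
from h import *;rep();look()"
```

```text
time_s: 5.6
tool_pos: [0.4922, 0.0186, 0.0235]
tool_rot: [-179.7, -27.7, 36.9]
force: [-14.9, -9.4, 13.7]
grip_width: 0.0872
grasp_force: 9.0
time_s: 5.98
tool_pos: [0.5064, 0.0296, 0.0234]
tool_rot: [-179.6, -27.7, 34.5]
force: [-16.2, -9.6, 14.9]
grip_width: 0.087
grasp_force: 9.3
t 5.975 tcp [0.5064 0.0296 0.0234] rot [-179.6  -27.7   34.5] bay [-156.8    2.1] f [-16.2  -9.6  14.9] q [ 27.   2. -20. 133. -38.  29. -17.]
scene front face yaw 0.2 at [-56.4   1.8] rect [-56.5, 1.2, 13.2, 99.3, 2.1]
side front face yaw 0.3 at [-56.3   7.1] rect [-71.0, 29.0, 64.1, 129.5, 37.6]
```

```bash
python3 -m creep '{"translation":[[0.067,0,0.035],[0.067,0,0.035],[0.067,0,0.035],[0.067,0,0.035],[0.067,0,0.035]],"turn":[[0,0,0],[0,0,0],[0,0,0],[0,0,0],[0,0,0]],"grip":[1,1,1,1,1]}'
python3 -m creep '{"translation":[[0.067,0,0.035],[0.067,0,0.035],[0.067,0,0.035],[0.067,0,0.035],[0.067,0,0.035]],"turn":[[0,0,0],[0,0,0],[0,0,0],[0,0,0],[0,0,0]],"grip":[1,1,1,1,1]}'
python3 -c "
from h import *;rep();look()"
```

```text
time_s: 6.7
tool_pos: [0.5314, 0.0463, 0.0233]
tool_rot: [-179.6, -27.7, 34.5]
force: [-13.1, -9.9, 10.6]
grip_width: 0.0866
grasp_force: 8.0
time_s: 7.32
tool_pos: [0.5561, 0.0634, 0.0233]
tool_rot: [-179.6, -27.6, 34.5]
force: [-13.4, -8.9, 10.4]
grip_width: 0.087
grasp_force: 8.0
t 7.325 tcp [0.5561 0.0634 0.0233] rot [-179.6  -27.6   34.5] bay [-96.7   1.9] f [-13.4  -8.9  10.4] q [ 22.   8. -21. 128. -32.  26. -28.]
scene front face yaw 0.2 at [3.8 1.1] rect [3.8, 0.6, 99.2, 11.7, 90.0]
side front face yaw 0.2 at [4.1 6.6] rect [-11.8, 26.6, 61.7, 134.5, 36.0]
```

```bash
python3 -m creep '{"translation":[[0.067,0,0.035],[0.067,0,0.035],[0.067,0,0.035],[0.067,0,0.035],[0.067,0,0.035]],"turn":[[0,0,0],[0,0,0],[0,0,0],[0,0,0],[0,0,0]],"grip":[1,1,1,1,1]}'
python3 -m creep '{"translation":[[0.034,0,0.018],[0.022,0,0.012],[0.022,0,0.012],[0,0,0]],"turn":[[0,0,0],[0,0,0],[0,0,0],[0,0,0]],"grip":[1,1,1,1]}'
python3 -c "
from h import *;rep();look()"
```

```text
time_s: 8.05
tool_pos: [0.5808, 0.0805, 0.0234]
tool_rot: [-179.6, -27.6, 34.5]
force: [-13.6, -9.3, 10.1]
grip_width: 0.0874
grasp_force: 8.0
time_s: 8.55
tool_pos: [0.5868, 0.0846, 0.0234]
tool_rot: [-179.6, -27.6, 34.5]
force: [-10.1, -7.0, 9.3]
grip_width: 0.0865
grasp_force: 7.0
t 8.55 tcp [0.5868 0.0846 0.0234] rot [-179.6  -27.6   34.5] bay [-59.4   2.1] f [-10.1  -7.    9.3] q [ 18.  11. -21. 124. -27.  25. -34.]
scene front face yaw 0.2 at [41.1  1.6] rect [41.1, 1.2, 99.7, 11.8, 89.6]
side front face yaw 0.2 at [40.2 11.4] rect [23.7, 27.5, 59.3, 132.2, 36.6]
```

Next, 1.5 mm rows until the force rises.

```bash
python3 -m creep '{"translation":[[0.017,0,0.009],[0.017,0,0.009],[0,0,0]],"turn":[[0,0,0],[0,0,0],[0,0,0]],"grip":[1,1,1]}'
python3 -m creep '{"translation":[[0.017,0,0.009],[0,0,0]],"turn":[[0,0,0],[0,0,0]],"grip":[1,1]}'
python3 -c "
from h import *;rep();look()"
```

```text
time_s: 9.02
tool_pos: [0.5891, 0.0862, 0.0234]
tool_rot: [-179.6, -27.6, 34.5]
force: [-12.6, -8.5, 10.6]
grip_width: 0.0869
grasp_force: 7.8
time_s: 9.28
tool_pos: [0.5893, 0.0863, 0.0232]
tool_rot: [-179.6, -27.5, 34.4]
force: [-21.1, -12.8, 19.0]
grip_width: 0.087
grasp_force: 11.9
t 9.275 tcp [0.5893 0.0863 0.0232] rot [-179.6  -27.5   34.4] bay [-56.4   2. ] f [-21.1 -12.8  19. ] q [ 17.  11. -20. 123. -27.  25. -35.]
scene front face yaw 0.2 at [43.9  1.9] rect [43.9, 0.7, 100.6, 10.9, 89.9]
side front face yaw 0.2 at [42.8  7.9] rect [27.1, 30.0, 61.6, 129.6, 38.3]
```

The push stalled with the force rising, and the crate front reads about 44 mm, so the crate is home and square. I'll retreat, shut the fingers and go round to the +x side of the catch bar.

```bash
python3 -m creep '{"translation":[[-0.122,0,-0.064],[-0.122,0,-0.064],[-0.122,0,-0.064],[-0.122,0,-0.064],[0,0,0]],"turn":[[0,0,0],[0,0,0],[0,0,0],[0,0,0],[0,0,0]],"grip":[1,1,1,1,1]}'
python3 -m creep '{"translation":[[0.193,0,-0.369],[0.193,0,-0.369],[0.193,0,-0.369],[0,0,0]],"turn":[[0,0,0],[0,0,0],[0,0,0],[0,0,0]],"grip":[0,0,0,0]}'
python3 -m creep '{"translation":[[0,-0.425,0],[0,-0.425,0],[0,-0.425,0],[0,-0.425,0],[0,-0.425,0]],"turn":[[0,0,0],[0,0,0],[0,0,0],[0,0,0],[0,0,0]],"grip":[0,0,0,0,0]}'
python3 - <<'E'
from h import *
from cell import env
rep();look()
c=env.read_camera("side");W,H=cloud(c);X,Y,Z=np.moveaxis(W,-1,0);h,s,v=np.moveaxis(H,-1,0)
m=(h>18)&(h<34)&(s>130)&(v>90)&(X<.58)&(X>.4)&(Z>.025)&(Z<.06)&(Y>.1)&(Y<.3)
print((bay(W[m])*1000).round(0)[::12].tolist())
cv2.imwrite("pics/s2.png",cv2.resize(c["frame"][120:280,200:440,::-1],None,fx=3,fy=3))
E
```

```text
time_s: 10.0
tool_pos: [0.556, 0.0637, 0.0245]
tool_rot: [-179.7, -27.9, 34.5]
force: [-0.8, -0.8, -0.2]
grip_width: 0.0871
grasp_force: 0.0
time_s: 10.5
tool_pos: [0.5591, 0.0638, 0.1283]
tool_rot: [180.0, -28.2, 34.7]
force: [0.4, -0.2, 0.3]
grip_width: 0.0548
grasp_force: 0.0
time_s: 11.12
tool_pos: [0.4583, 0.2044, 0.1242]
tool_rot: [-179.7, -27.8, 34.6]
force: [0.1, 0.1, 0.6]
grip_width: 0.0052
grasp_force: 0.0
t 11.125 tcp [0.4583 0.2044 0.1242] rot [-179.7  -27.8   34.6] bay [-97.8 173.5] f [0.1 0.1 0.6] q [ 15. -15. -33. 132. -27.  36. -56.]
scene front face yaw -0.0 at [43.9  1.5] rect [43.7, 0.8, 10.6, 100.2, 0.8]
side front face yaw 0.1 at [42.9  8.6] rect [27.3, 30.0, 62.7, 130.2, 37.8]
[[-59.0, 103.0], [-71.0, 110.0], [-59.0, 110.0], [-66.0, 120.0], [-72.0, 126.0], [-75.0, 130.0], [-58.0, 111.0], [-64.0, 124.0], [-69.0, 137.0], [-72.0, 154.0], [-68.0, 139.0], [-71.0, 156.0], [-79.0, 169.0], [-72.0, 172.0], [-77.0, 183.0], [-87.0, 187.0], [-75.0, 183.0], [-81.0, 198.0], [-84.0, 197.0]]
```

View pics/s2.png

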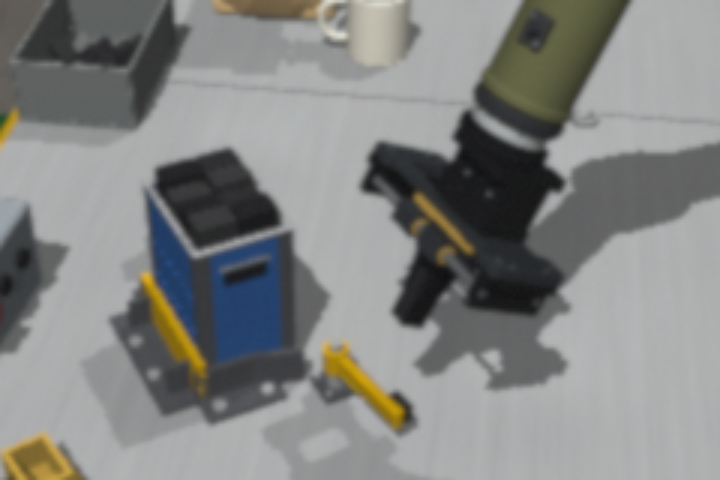

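The crate stands in the bay against the stop and the catch is still open, with the fingers shut above it. I'll move forward past the bar, then down.

```bash
python3 -m creep '{"translation":[[0.205,0,0.107],[0.205,0,0.107],[0.205,0,0.107],[0,0,0]],"turn":[[0,0,0],[0,0,0],[0,0,0],[0,0,0]],"grip":[0,0,0,0]}'
python3 -m creep '{"translation":[[-0.148,0,0.282],[-0.148,0,0.282],[-0.148,0,0.282],[-0.148,0,0.282],[0,0,0]],"turn":[[0,0,0],[0,0,0],[0,0,0],[0,0,0],[0,0,0]],"grip":[0,0,0,0,0]}'
python3 - <<'E'
from h import *
from cell import env
rep()
P=np.array([-66,105.]);r=62
prev=bay(env.get_obs()['tool_pos'])*1000
for ph in [104,112,120,130,140,150,160,170,180,190,200,210,220,230,240,250,260,270]:
    a=np.radians(ph);e=np.array([np.cos(a),np.sin(a)]);n=np.array([-e[1],e[0]])
    ext=max(22*-n[0],10*n[0])+15*abs(n[1]); c=P+r*e-n*(5+ext)
    d=(c-prev)/80;prev=c
    print(ph,c.round(0),'row',(d[0]*.886).round(3),(-d[1]).round(3),(d[0]*.463).round(3))
c=env.read_camera("scene");cv2.imwrite("pics/s3.png",cv2.resize(c["frame"][120:280,260:500,::-1],None,fx=3,fy=3))
E
```

```text
time_s: 11.78
tool_pos: [0.506, 0.2351, 0.1252]
tool_rot: [-179.6, -27.9, 34.5]
force: [-0.3, -0.0, -0.5]
grip_width: 0.0005
grasp_force: 0.0
time_s: 12.4
tool_pos: [0.5027, 0.2342, 0.0209]
tool_rot: [-179.6, -27.6, 34.5]
force: [-0.6, -0.1, -0.2]
grip_width: 0.0002
grasp_force: 0.0
t 12.4 tcp [0.5027 0.2342 0.0209] rot [-179.6  -27.6   34.5] bay [-44.3 173. ] f [-0.6 -0.1 -0.2] q [ 15.   6. -40. 131.  -5.  17. -75.]
104 [-52. 172.] row -0.084 0.007 -0.044
112 [-60. 174.] row -0.095 -0.021 -0.049
120 [-70. 174.] row -0.102 -0.005 -0.053
130 [-82. 173.] row -0.133 0.022 -0.07
140 [-94. 168.] row -0.134 0.055 -0.07
150 [-105.  161.] row -0.126 0.09 -0.066
160 [-115.  151.] row -0.11 0.124 -0.058
170 [-123.  139.] row -0.086 0.153 -0.045
180 [-128.  125.] row -0.056 0.175 -0.029
190 [-131.  115.] row -0.031 0.12 -0.016
200 [-132.  105.] row -0.013 0.131 -0.007
210 [-131.   94.] row 0.009 0.138 0.004
220 [-128.   83.] row 0.033 0.14 0.017
230 [-123.   72.] row 0.059 0.136 0.031
240 [-115.   62.] row 0.084 0.124 0.044
250 [-106.   53.] row 0.108 0.106 0.057
260 [-94.  47.] row 0.128 0.081 0.067
270 [-81.  43.] row 0.143 0.05 0.075
```

View pics/s3.png

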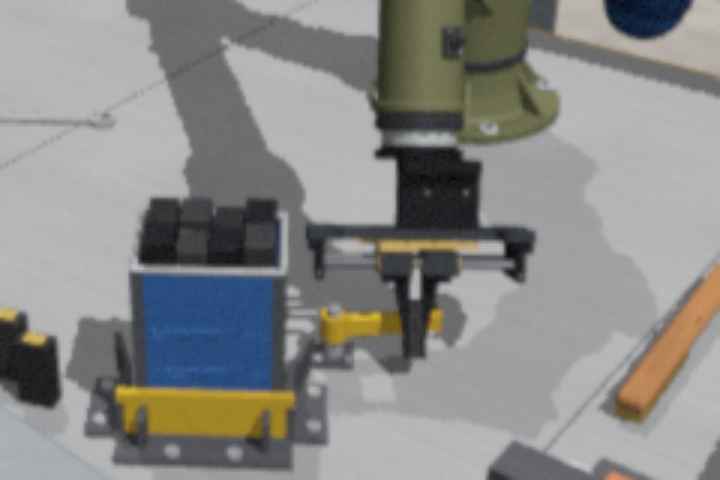

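The finger stands in front of the bar, on its +x side. I'll start sweeping the catch.

```bash
python3 -m creep '{"translation":[[-0.084,0.007,-0.044],[-0.095,-0.02,-0.049],[-0.1,-0.005,-0.053],[-0.13,0.02,-0.07],[-0.13,0.055,-0.07]],"turn":[[0,0,0],[0,0,0],[0,0,0],[0,0,0],[0,0,0]],"grip":[0,0,0,0,0]}'
python3 -m creep '{"translation":[[-0.126,0.09,-0.066],[-0.11,0.124,-0.058],[-0.086,0.153,-0.045],[0,0,0]],"turn":[[0,0,0],[0,0,0],[0,0,0],[0,0,0]],"grip":[0,0,0,0]}'
cat >>h.py <<'E'
def catch():
    from cell import env
    for n in("scene","side"):
        W,H=cloud(env.read_camera(n));X,Y,Z=np.moveaxis(W,-1,0);h,s,v=np.moveaxis(H,-1,0);B=bay(W)*1000
        m=(h>18)&(h<34)&(s>130)&(v>90)&(Z>.022)&(Z<.048)&(np.hypot(B[...,0]+66,B[...,1]-105)<105)&(B[...,0]<20)
        m&=np.hypot(B[...,0]+66,B[...,1]-105)>20
        d=B[m]-[-66,105]
        if len(d):print(n,len(d),'bar bay angle',np.degrees(np.arctan2(np.median(d[:,1]),np.median(d[:,0])))%360)
E
python3 -c "
from h import *;rep();catch()"
```

```text
time_s: 13.08
tool_pos: [0.4707, 0.2046, 0.027]
tool_rot: [-180.0, -28.3, 34.7]
force: [2.8, 1.4, 0.9]
grip_width: 0.0004
grasp_force: 1.3
time_s: 13.58
tool_pos: [0.4621, 0.1627, 0.0252]
tool_rot: [-179.9, -28.0, 34.5]
force: [1.2, -0.1, 0.3]
grip_width: 0.0004
grasp_force: 0.0
t 13.575 tcp [0.4621 0.1627 0.0252] rot [-179.9  -28.    34.5] bay [-118.2  137. ] f [ 1.2 -0.1  0.3] q [ 24.  -4. -39. 138. -34.  21. -41.]
scene 58 bar bay angle 166.75190643465822
side 96 bar bay angle 163.15675415614777
```

```bash
python3 -m creep '{"translation":[[-0.09,0.15,-0.045],[-0.031,0.12,-0.014],[-0.013,0.13,-0.006],[0.009,0.138,0.006],[0,0,0]],"turn":[[0,0,0],[0,0,0],[0,0,0],[0,0,0],[0,0,0]],"grip":[0,0,0,0,0]}'
python3 -c "
from h import *;rep();catch()"
```

```text
time_s: 14.3
tool_pos: [0.4765, 0.1211, 0.0227]
tool_rot: [-179.7, -27.9, 34.5]
force: [0.0, 0.2, -0.8]
grip_width: 0.0005
grasp_force: 0.0
t 14.3 tcp [0.4765 0.1211 0.0227] rot [-179.7  -27.9   34.5] bay [-129.9   94.4] f [ 0.   0.2 -0.8] q [ 27.  -2. -34. 137. -37.  23. -32.]
scene 80 bar bay angle 206.81405829074734
side 98 bar bay angle 201.2254774614928
```

```bash
python3 -m creep '{"translation":[[0.033,0.14,0.017],[0.059,0.136,0.031],[0.084,0.124,0.044],[0.108,0.106,0.057],[0,0,0]],"turn":[[0,0,0],[0,0,0],[0,0,0],[0,0,0],[0,0,0]],"grip":[0,0,0,0,0]}'
python3 -m creep '{"translation":[[0.064,0.04,0.033],[0.064,0.04,0.033],[0.05,0.02,0.026],[0,0,0]],"turn":[[0,0,0],[0,0,0],[0,0,0],[0,0,0]],"grip":[0,0,0,0]}'
python3 -c "
from h import *;rep();catch()"
```

```text
time_s: 15.02
tool_pos: [0.5222, 0.1023, 0.0233]
tool_rot: [-179.8, -28.0, 34.5]
force: [0.3, 0.3, 0.3]
grip_width: 0.0005
grasp_force: 0.0
time_s: 15.52
tool_pos: [0.5383, 0.1058, 0.023]
tool_rot: [-179.8, -27.9, 34.6]
force: [-1.4, -0.7, 0.3]
grip_width: 0.0004
grasp_force: 0.3
t 15.525 tcp [0.5383 0.1058 0.023 ] rot [-179.8  -27.9   34.6] bay [-87.5  46.9] f [-1.4 -0.7  0.3] q [ 26.   6. -32. 130. -28.  23. -36.]
scene 61 bar bay angle 273.44477478145325
side 70 bar bay angle 265.7579805720551
```

```bash
python3 -m creep '{"translation":[[0.022,0,0.012],[0.022,0,0.012],[0,0,0]],"turn":[[0,0,0],[0,0,0],[0,0,0]],"grip":[0,0,0]}'
python3 -m creep '{"translation":[[0.022,0,0.012],[0.022,0,0.012],[0,0,0]],"turn":[[0,0,0],[0,0,0],[0,0,0]],"grip":[0,0,0]}'
python3 -m creep '{"translation":[[0.011,0,0.006],[0.011,0,0.006],[0,0,0]],"turn":[[0,0,0],[0,0,0],[0,0,0]],"grip":[0,0,0]}'
```

```text
time_s: 16.0
tool_pos: [0.5417, 0.1076, 0.0231]
tool_rot: [-179.8, -27.9, 34.6]
force: [-0.2, -2.7, 0.3]
grip_width: 0.0006
grasp_force: 0.7
time_s: 16.38
tool_pos: [0.5429, 0.1083, 0.0221]
tool_rot: [-179.7, -27.7, 34.5]
force: [-13.4, -9.6, 13.3]
grip_width: 0.0005
grasp_force: 8.4
time_s: 16.75
tool_pos: [0.5431, 0.1084, 0.0215]
tool_rot: [-179.6, -27.5, 34.5]
force: [-20.9, -14.0, 21.0]
grip_width: 0.0001
grasp_force: 12.9
```

The force climbed to 25 N with no further motion, so the catch is on its stop. I'll retreat and check.

```bash
python3 -m creep '{"translation":[[-0.06,0,-0.032],[-0.122,0,-0.064],[-0.122,0,-0.064],[-0.122,0,-0.064],[0,0,0]],"turn":[[0,0,0],[0,0,0],[0,0,0],[0,0,0],[0,0,0]],"grip":[0,0,0,0,0]}'
python3 -m creep '{"translation":[[0.1,0,-0.19],[0.1,0,-0.19],[0.1,0,-0.19],[0,0,0],[0,0,0]],"turn":[[0,0,0],[0,0,0],[0,0,0],[0,0,0],[0,0,0]],"grip":[0,0,0,0,0]}'
python3 - <<'E'
from h import *
from cell import env
rep();look();catch()
c=env.read_camera("side");cv2.imwrite("pics/s4.png",cv2.resize(c["frame"][120:280,200:440,::-1],None,fx=3,fy=3))
E
```

```text
time_s: 17.38
tool_pos: [0.5145, 0.0894, 0.0228]
tool_rot: [-179.8, -27.9, 34.6]
force: [-0.1, -0.2, -0.1]
grip_width: 0.0008
grasp_force: 0.0
time_s: 18.0
tool_pos: [0.5144, 0.0895, 0.0738]
tool_rot: [-179.7, -27.9, 34.6]
force: [0.4, -0.7, 0.5]
grip_width: 0.0005
grasp_force: 0.0
t 18.0 tcp [0.5144 0.0895 0.0738] rot [-179.7  -27.9   34.6] bay [-116.4   47. ] f [ 0.4 -0.7  0.5] q [ 30.  -3. -32. 131. -32.  32. -32.]
scene front face yaw 0.2 at [43.8  1.7] rect [-23.6, 41.6, 87.1, 213.2, 59.2]
side front face yaw 0.2 at [42.8  7.7] rect [27.0, 28.6, 60.2, 130.6, 36.7]
scene 60 bar bay angle 275.14957145544963
side 62 bar bay angle 270.1412953119384
```

View pics/s4.png

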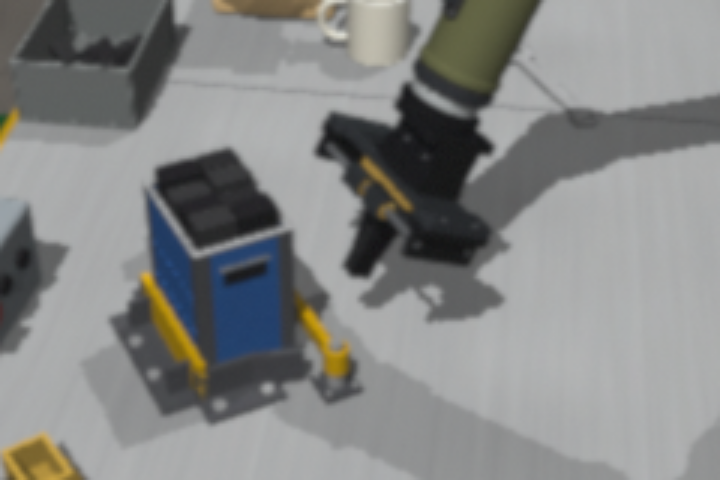

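The crate is home and square, the catch is closed across the mouth at (325,335), and the gripper is clear. I'm handing in.

```bash
python3 -c "
from cell import env
print(env.sign_off())"
```

```text
the job is handed in; nothing more can be done
None
```

The crate is home and square against the end stop and the catch is closed behind it, by the final camera check and the force stalls. I handed the job in at about 18 s; no verdict came back.

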